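# Scan the test fixture, then hold its cover open at the pointer

## Robot

A 6-joint arm with a two-finger parallel gripper is mounted at the origin on the work surface. World frame = base frame: x ahead of the robot, y to its left, z up, the work surface at z = 0. Lengths are in m, angles in degrees, forces in N, time in s.
With the tool pointing down it reaches from about 0.3 to 0.75 m from the base axis. Payload 8.5 kg.
Tool frame: the origin (TCP) lies at the very end of the fingers, on their centre line; the grasp point (between the pads) lies 19 mm behind it; z points along the fingers, y is the line along which they close (so a half turn about z gives the same grasp; the last joint's range is limited). The gripper opens to 85 mm and grips with 20 to 120 N. Pads are 22 mm wide; open, the fingers measure 114 mm over their backs; the gripper's body (76 mm by 85 mm) begins 54 mm behind the grasp point. The pads swing forward as they close: fully open they stand 13 mm farther back than shut.
Start: joints at [-84.357, 21.807, 74.336, -0, 83.858, -12.336], TCP at [0.17, -0.523, 0.231] pointing down, gripper open.
Joint ranges: [-178.18, 178.18], [-50.72, 133.34], [12.68, 142.11], [-81.47, 261.47], [9.98, 163.14], [-165.26, 165.26]. Speed limits (degrees/s): [136.94, 136.94, 180, 180, 180, 180].

## Interface

Orientations are given as a 3x3 rotation matrix whose columns are the frame's x, y, z axes.
In Python, from rig import env, optics, spotter gives the robot as it stands.
- The arm moves only by the shell command python3 -m crank 'ROWS' [FORCE]. ROWS is JSON, one flat list of numbers, 5 for each row, row after row: the finger opening in cm, from 0 to 8.54, then the shift along the tool's x, y, z in cm, then the turn about the tool's z in rad. A call has exactly 8 rows; each row shifts and turns the commanded pose from where the row before left it, along the tool's axes as they then stand; what a row does not reach is not made up. A row lasts 1/12 s, in which the tool goes at most 41.7 mm and 7.16 degrees, less where a joint would pass 70% of its speed; a pose out of reach is approached as far as the arm can. A call is refused whole if a number of a shift passes 4.17 or a number of a turn 0.125, either way. A call with a gripper value outside its range is refused whole. The fingers move at their own pace and stop on an object; FORCE is the grip in N (left out, the last holds). Time passes only in rows, so rows that do not move let the fingers close, or fill a call up. It gives the time, the measured TCP pose, the force, the opening and the grip force at its end, in the units of the state.
- env.observe(): the state, without advancing time (a new reading comes with each control period).
- optics.get_image(name): name is "scene" or "side" or "wrist"; returns a dict with "color" (420x560x3 uint8, red, green, blue), "intrinsics" (3x3 intrinsics, pixels), "pose" (4x4, takes a point from camera to world coordinates). Camera axes: x right, y up, looking along -z (the intrinsics and any distortion apply to the point x, -y, -z); pixel columns grow to the right and rows downward; lengths in m; the calibration is good to about 2 mm. The wrist camera is an equidistant fisheye: a pixel r from the principal point sees the ray r / f radians off the axis. A picture is of the moment at which its call begins. There is no depth.
- env.close_job(): hands the job in; it is judged then, once.
Trained networks look in a picture, given as the dict that the camera call returned (one of the last four; its "shot" number tells which), for a name from the list of things; names that differ only in an ending like _2 or _b are one class to them, and where a whole thing is asked for, a point or a joint stands for the part that bears it (a point fixed in the world has none). Each returns a list of dicts, best first, with "score" (0 to 1); they miss things now and then, are a little off and sometimes report something else, mostly with a low value. They report only what shows in the picture. A call takes as long as a camera call. They do not tell look-alikes from the thing itself.
- spotter.look_for(picture, query): "at" ([column, row] as shares, 0 to 1, of the picture: columns of its width, rows of its height, amid what is visible of it).
The state is a dict: "time_s": time; "q": joint angles; "qvel": joint speeds; "joint_efforts": joint torques, N m; "position": TCP position; "tool_rot": TCP orientation; "ft_force": force on the tool from outside, world axes, zero at the start; "wrist_torque": the same for the moment, N m; "grip_width": finger opening in m; "gripper_force": force on a finger pad.
Only numpy, scipy, OpenCV 4.12 (cv2) and the standard library are available. Lean on these libraries where they do the work, as an engineer would, in place of code of your own. Each camera call takes 0.05 s, during which the arm holds its last target. There are 200 camera calls.

## Task

Log the test fixture before inspection: squeeze the clamped scanner's trigger fully in against its grip, then let go so that it springs back. Then take the cover of the fixture by its handle, lift it until it is in line with the pointer bar on the side scale, and finish holding it there, still and by the handle, because it falls shut when let go. Leave the pointer as it is set and do not disturb the other things on the bench.

Things in the scene. Friction and masses are not known exactly. Their poses are not given: they have to be found in the camera images.
- fixture: (All sizes in mm.) test fixture, fixed to the bench: aluminium box 180 (x) x 150 (y) x 78 (z). Origin: centre of its underside; x points away from the robot, y left, z up. A flat hinged cover closes its top. Along its left (+y) side stand a white quarter-circle scale (radius 150 about the hinge line, in the plane y = +100, reaching z = 228) and a dark steel pointer bar.
- cover (a joint): angle of the fixture's cover, rad: 0 = shut and level, grows as its near (-x) edge is lifted; stop at 1.5. Hinge line along the fixture's y through point cover_hinge. The cover with grip weighs about 0.4 kg (0.28 to 0.56), its hinge is nearly free, and it falls shut when let go.
- cover_hinge (a point): middle of the hinge line, 85 behind (+x) the fixture's origin and 78 above the bench; axes as the fixture's
- cover_plate (a point): centre of the upper face of the cover plate (172 x 146 x 5), 86 from the hinge line; x lies in the plate at right angles to the hinge and points to the hinge, z is the plate's normal. Turns with the cover.
- cover_grip (a point): the cover's handle: black round cross-bar, 18 mm in diameter, 30 long, parallel to the hinge (its y), on a stem 12 x 6 from the middle of the cover's near edge. Origin: centre of the bar, 220 from the hinge line, 45 clear of the box, 78 above the bench when shut. Pinch it from above on its flat ends or across; it can turn between the pads. Turns with the cover; x points to the hinge.
- pointer (a joint): angle of the pointer bar, rad, about the same hinge line and counted the same way as the cover's: 0 = level, grows as its near end rises. Set between 0.45 and 0.95; stiff, stays where it is set. The cover is in line with it when joint cover equals joint pointer.
- pointer_tip (a point): free end of the pointer bar (12 wide, 8 thick), 138 from the hinge line, 88 to the left (+y) of the cover's middle; x runs along the bar towards the hinge
- scanner: pistol-grip code scanner lying on its side on a fixed bench stand, stand base 100 x 110 x 8 under the head. Origin: bench level, under the root of the grip; x points away from the robot side, y to its left (where the head looks), z up. Head: x +1 to +63, y -48 to +72, z 61 to 119 above the bench. Grip and trigger stick out towards -x, free above and below.
- scanner_grip (a point): the scanner's fixed hand grip: a level bar along x, 30 thick (y -15 to +15, its end cap 34) and 32 high. Origin: on its mid-line at its root by the head, 90 above the bench; the grip reaches to x = -110. Axes as the scanner's.
- trigger (a joint): angle of the scanner's trigger, rad: 0 = sprung out, 0.18 = fully in (stop). Hinge upright, by the head; the free end swings towards the grip (scanner's -y). Sprung: about 2 N at the pad to start, 5 N for full travel; it springs back when let go.
- trigger_pad (a point): point on the trigger's outer (+y) face to press, 44 from its hinge, 22 high, mid-height as the grip; moves 8 in full travel. At rest it lies at x -47, y +34, z 90 in the scanner's frame, so that grip and trigger together are 49 wide there, and 41 when squeezed. Black bar 58 long along the grip, 22 high. Axes as the scanner's at rest.
- screwdriver: bystander: screwdriver lying on the mat, 170 long; origin under its middle
- parts_tray: bystander: open black tray 110 x 80 x 28; origin at the centre of its underside
- flux_bottle: bystander: white bottle with black cap, 48 in diameter, 110 tall; origin at the centre of its underside
- solder_spool: bystander: metal spool 60 in diameter, 42 tall, standing on its flange; origin at the centre of its underside
- terminal_block: bystander: stepped terminal block 50 x 16 x 22, lying on the mat along the right (-y) side of the fixture; origin at the centre of its underside
- capacitor: bystander: upright can 24 in diameter, 30 tall, on the mat to the right (-y) of the scanner; origin at the centre of its underside
- spare_board: bystander: small circuit board 90 x 70, 14 tall with its parts, lying on the mat; origin at the centre of its underside
Not all that is in view belongs to the job. What is shaped like the scanner but yellow is not meant.

How it is judged:
By the outcome, as a careful person would: the job done as asked, in the order asked, and still so for the second after the job is handed in, while the arm keeps its last pose, push and grip.
It also fails if it takes over 40 s, if anything falls off the work surface, if the arm or the gripper's body presses on something with over 40 N, if the wrist force passes 120 N, or if a joint passes its speed limit or range.

## Working session

There is one attempt and no reset: what is moved stays moved. The work goes in short steps, Python scripts to look and compute and a shell command to move; the robot and the scene stay as the last step left them, time stands still between calls to the robot, and variables do not carry over. Pictures are saved under pics/ and viewed, at most 10 in all, crops included, and the job is handed in when it is done.

```bash
ls; mkdir -p pics; cat > h.py <<'E'
import numpy as np, cv2
from rig import env, optics, spotter
def ray(pic,uv):
    K=np.array(pic["intrinsics"]);T=np.array(pic["pose"])
    a=(uv[0]-K[0,2])/K[0,0];b=(uv[1]-K[1,2])/K[1,1]
    d=T[:3,:3]@np.array([a,-b,-1.0]);return T[:3,3],d/np.linalg.norm(d)
def atz(pic,uv,z):
    o,d=ray(pic,uv);return o+d*(z-o[2])/d[2]
def proj(pic,P):
    K=np.array(pic["intrinsics"]);T=np.array(pic["pose"])
    p=T[:3,:3].T@(np.array(P)-T[:3,3]);return np.array([K[0,2]+K[0,0]*p[0]/-p[2],K[1,2]+K[1,1]*-p[1]/-p[2]])
def tri(obs):
    A=np.zeros((3,3));b=np.zeros(3)
    for pic,uv in obs:
        o,d=ray(pic,uv);M=np.eye(3)-np.outer(d,d);A+=M;b+=M@o
    return np.linalg.solve(A,b)
E
python3 - <<'E'
from h import *
np.set_printoptions(precision=3,suppress=True)
P={n:optics.get_image(n) for n in("scene","side")}
for n,p in P.items():
    cv2.imwrite(f"pics/{n}0.png",cv2.resize(p["color"][:,:,::-1],(784,588),interpolation=cv2.INTER_CUBIC))
    print(n,{k:(v if k!="color" else 0) for k,v in p.items()})
    for q in["fixture","cover_plate","cover_grip","pointer_tip","scanner","scanner_grip","trigger_pad","cover_hinge","capacitor","terminal_block"]:
        print(q,[(round(r["score"],2),np.round(np.array(r["at"])*[784,588]).tolist()) for r in spotter.look_for(p,q)[:3]])
print(env.observe())
E
```

```text
pics
scene {'color': 0, 'intrinsics': array([[471.454,   0.   , 269.791],
       [  0.   , 471.454, 200.783],
       [  0.   ,   0.   ,   1.   ]]), 'pose': array([[ 0.706, -0.545,  0.453,  1.091],
       [ 0.708,  0.534, -0.462, -0.58 ],
       [ 0.01 ,  0.646,  0.763,  1.026],
       [ 0.   ,  0.   ,  0.   ,  1.   ]]), 'shot': 1}
fixture [(0.57, [465.0, 299.0]), (0.35, [292.0, 365.0])]
cover_plate [(0.71, [456.0, 292.0])]
cover_grip [(0.85, [457.0, 293.0])]
pointer_tip [(0.66, [504.0, 259.0]), (0.6, [293.0, 366.0]), (0.58, [416.0, 408.0])]
scanner [(0.87, [142.0, 352.0]), (0.69, [291.0, 364.0]), (0.46, [465.0, 296.0])]
scanner_grip [(0.92, [293.0, 368.0]), (0.64, [139.0, 354.0])]
trigger_pad [(0.43, [271.0, 334.0])]
cover_hinge [(0.93, [468.0, 295.0])]
capacitor [(0.69, [292.0, 365.0]), (0.49, [443.0, 360.0]), (0.46, [264.0, 426.0])]
terminal_block [(0.66, [455.0, 293.0]), (0.47, [442.0, 359.0]), (0.44, [358.0, 455.0])]
side {'color': 0, 'intrinsics': array([[452.406,   0.   , 279.007],
       [  0.   , 452.406, 207.551],
       [  0.   ,   0.   ,   1.   ]]), 'pose': array([[ 0.955,
[... 504 characters left out ...]
]), (0.59, [428.0, 259.0]), (0.57, [400.0, 337.0])]
cover_hinge [(0.61, [430.0, 269.0])]
capacitor [(0.48, [479.0, 405.0])]
terminal_block [(0.7, [467.0, 301.0])]
{'time_s': 1.1, 'q': array([-84.359,  21.806,  74.331,   0.   ,  83.859, -12.337]), 'qvel': array([-0.002, -0.   ,  0.065, -0.028,  0.062,  0.047]), 'joint_efforts': array([  0.001, -44.833, -23.146,  -0.   ,   0.001,  -0.   ]), 'position': array([ 0.17 , -0.523,  0.231]), 'tool_rot': array([[ 0.951,  0.309,  0.   ],
       [ 0.309, -0.951, -0.   ],
       [-0.   ,  0.   , -1.   ]]), 'ft_force': array([ 0.243, -0.095, -0.045]), 'wrist_torque': array([-0.011,  0.079,  0.042]), 'gripper_force': 0.0, 'grip_width': 0.08568616454767676}
```

View pics/scene0.png

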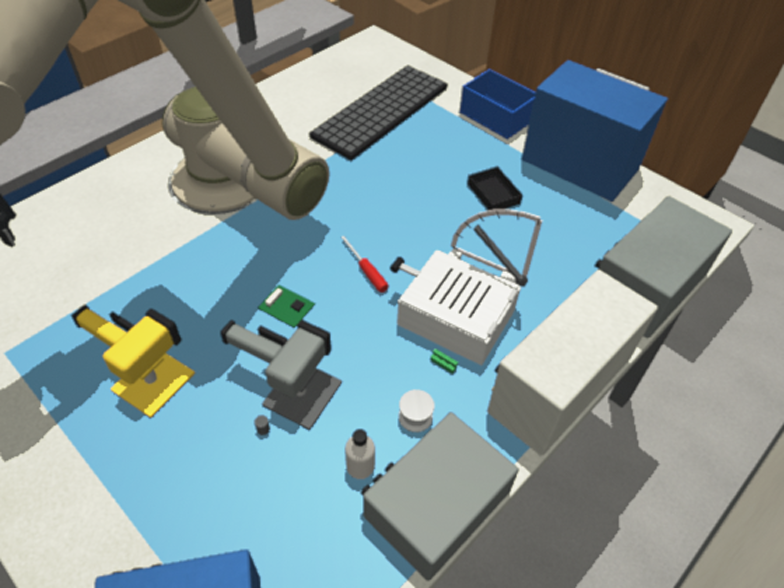

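View pics/side0.png

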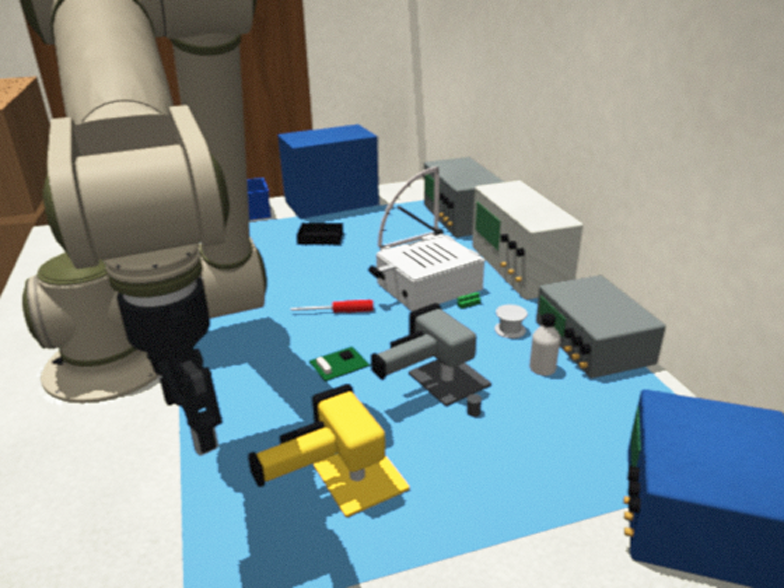

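```bash
python3 - <<'E'
from h import *
p=optics.get_image("scene")["color"][:,:,::-1][140:310,150:400]
cv2.imwrite("pics/c1.png",cv2.resize(p,None,fx=3.2,fy=3.2,interpolation=cv2.INTER_CUBIC))
p=optics.get_image("side")["color"][:,:,::-1][115:305,255:370]
a=cv2.resize(p[:100],None,fx=5,fy=5,interpolation=cv2.INTER_CUBIC)
cv2.imwrite("pics/c2.png",cv2.resize(p[:,:],(575*600//950,600),interpolation=cv2.INTER_CUBIC) if 0 else cv2.hconcat([cv2.resize(p[:100],(398,346)),cv2.resize(p[90:190],(398,346))]))
E
```

```text
(no output)
```

View pics/c1.png

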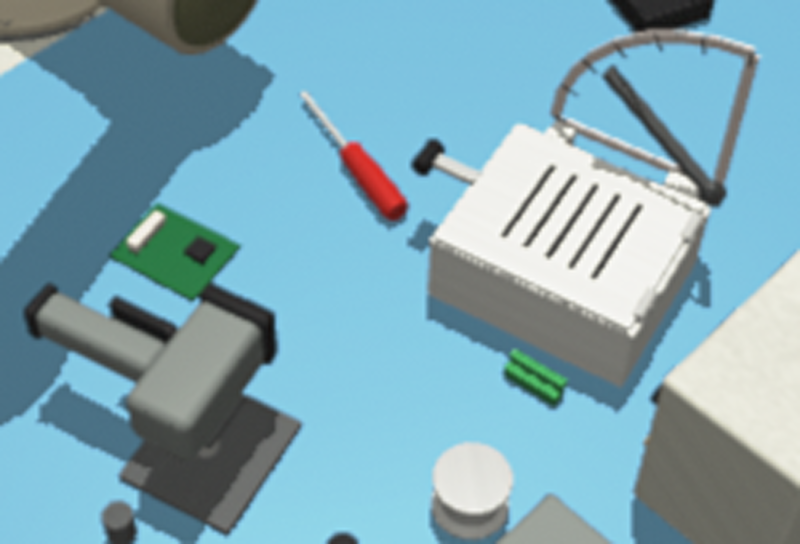

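View pics/c2.png

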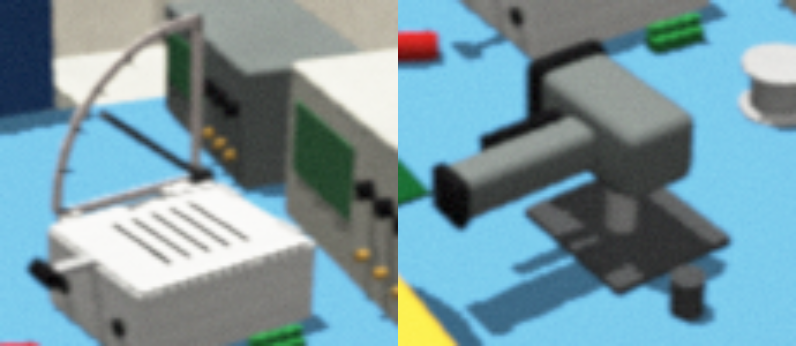

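```bash
cat > fit.py <<'E'
from h import *
from scipy.optimize import least_squares
np.set_printoptions(precision=4,suppress=True)
S=optics.get_image("scene");D=optics.get_image("side")
c1=lambda u,v:(u/3.2+150-.35,v/3.2+140-.35)
k=398/115
cl=lambda u,v:(u/k+255-.35,v/k+115-.35)
cr=lambda u,v:((u-398)/k+255-.35,v/k+205-.35)
F=[(S,c1(430,238),(-.087,-.073,.08)),(S,c1(518,126),(-.087,.073,.08)),(S,c1(632,333),(.085,-.073,.08)),(S,c1(708,212),(.085,.073,.08)),
(S,c1(430,157),(-.135,0,.078)),(S,c1(756,58),(.085,.1,.228)),(S,c1(716,195),(.085,.088,.078)),
(D,cl(48,272),(-.135,0,.078)),(D,cl(143,292),(-.087,-.073,.08)),(D,cl(313,243),(.085,-.073,.08)),(D,cl(52,228),(-.087,.073,.08)),(D,cl(197,18),(.085,.1,.228)),(D,cl(203,175),(.085,.088,.078))]
G=[(S,c1(36,310),(-.112,0,.09)),(S,c1(133,400),(.001,-.048,.115)),(S,c1(275,325),(.063,.072,.115)),(S,c1(203,287),(.001,.072,.117)),
(S,c1(300,425),(.082,.067,.008)),(S,c1(228,532),(.082,-.043,.008)),(S,c1(121,476),(-.018,-.043,.008)),
(D,cr(452,197),(-.114,0,.09)),(D,cr(530,65),(.001,.072,.117)),(D,cr(690,118),(.063,-.048,.115)),(D,cr(526,212),(-.018,.067,.008)),(D,cr(617,292),(-.018,-.043,.008)),(D,cr(728,240),(.082,-.043,.008))]
def W(q,p): c,s=np.cos(q[2]),np.sin(q[2]);return np.array([q[0]+c*p[0]-s*p[1],q[1]+s*p[0]+c*p[1],p[2]])
def fit(L,x0):
    r=least_squares(lambda q:np.concatenate([proj(P,W(q,p))-uv for P,uv,p in L]),x0,loss="soft_l1")
    for P,uv,p in L: print(p,proj(P,W(r.x,p))-uv)
    print("POSE",r.x,np.degrees(r.x[2]));return r.x
if __name__=="__main__":
    f=fit(F,[.5,0,0]);g=fit(G,[.4,-.35,0])
    tp=[(S,c1(611,73)),(D,cl(105,117))]
    hp=lambda a:W(f,(.085-.138*np.cos(a),.088,.078+.138*np.sin(a)))
    for P,uv in tp:
        r=least_squares(lambda a:proj(P,hp(a[0]))-uv,[.7]);print("pointer",r.x,r.fun)
    print("grip",W(f,(-.135,0,.078)),"pad",W(g,(-.047,.034,.09)),"squeezemid",W(g,(-.047,.0095,.09)))
    np.save("fg.npy",[f,g])
    for q in("screwdriver","flux_bottle","capacitor","spare_board"):
        for P in(S,D): print(q,[(round(r["score"],2),atz(P,np.array(r["at"])*[560,420],.02)) for r in spotter.look_for(P,q)[:1]])
E
python3 fit.py
```

```text
(-0.087, -0.073, 0.08) [1.7696 0.4965]
(-0.087, 0.073, 0.08) [0.8772 0.0403]
(0.085, -0.073, 0.08) [-0.4811 -0.3407]
(0.085, 0.073, 0.08) [-0.4122 -1.5044]
(-0.135, 0, 0.078) [-0.164   0.8935]
(0.085, 0.1, 0.228) [-0.3306  0.0164]
(0.085, 0.088, 0.078) [-0.7752  0.5819]
(-0.135, 0, 0.078) [-0.4633  0.265 ]
(-0.087, -0.073, 0.08) [-0.0072 -0.2898]
(0.085, -0.073, 0.08) [-0.3611 -1.1177]
(-0.087, 0.073, 0.08) [ 0.0843 -0.9963]
(0.085, 0.1, 0.228) [ 0.7261 -0.0575]
(0.085, 0.088, 0.078) [0.2137 0.4325]
POSE [0.6581 0.0804 0.2425] 13.895341241193641
(-0.112, 0, 0.09) [-0.7493  2.9688]
(0.001, -0.048, 0.115) [-5.9091  3.6735]
(0.063, 0.072, 0.115) [1.1965 0.2926]
(0.001, 0.072, 0.117) [1.6113 1.2281]
(0.082, 0.067, 0.008) [ 0.6246 -1.7677]
(0.082, -0.043, 0.008) [-0.8189 -0.6552]
(-0.018, -0.043, 0.008) [-1.7677 -1.375 ]
(-0.114, 0, 0.09) [-0.1107  2.0123]
(0.001, 0.072, 0.117) [ 1.7603 -0.3072]
(0.063, -0.048, 0.115) [ 8.4924 -0.2337]
(-0.018, 0.067, 0.008) [-2.2323 -2.0581]
(-0.018, -0.043, 0.008) [-1.5281 -1.478 ]
(0.082, -0.043, 0.008) [-0.3713 -1.6266]
POSE [ 0.5443 -0.2602  0.2787] 15.967499387513367
pointer [0.697] [-0.0219 -0.0488]
pointer [0.6602] [-0.4602 -0.2726]
grip [0.527 0.048 0.078] pad [ 0.4898 -0.2404  0.09  ] squeezemid [ 0.4965 -0.264   0.09  ]
screwdriver [(0.56, array([0.4633, 0.0376, 0.02  ]))]
screwdriver [(0.77, array([0.4614, 0.0306, 0.02  ]))]
flux_bottle [(0.91, array([ 0.7379, -0.2528,  0.02  ]))]
flux_bottle [(0.62, array([ 0.7641, -0.2295,  0.02  ]))]
capacitor [(0.47, array([ 0.5822, -0.3395,  0.02  ]))]
capacitor [(0.42, array([ 0.5789, -0.3402,  0.02  ]))]
spare_board [(0.91, array([ 0.4093, -0.1451,  0.02  ]))]
spare_board [(0.79, array([ 0.4022, -0.1615,  0.02  ]))]
```

```bash
python3 - <<'E'
from fit import *
c=tri([(S,c1(40,312)),(D,cr(455,196))]);t=tri([(S,c1(114,303)),(D,cr(484,140))])
e=tri([(S,c1(203,287)),(D,cr(530,65))])
print("cap",c,"trigtip",t,"headcorner(1,72)",e)
print("base",[atz(P,uv,.008) for P,uv,p in G if p[2]==.008])
print("caprays@.09",atz(S,c1(40,312),.09),atz(D,cr(455,196),.09))
L=[g for i,g in enumerate(G) if i not in(0,1,7,9)]+[(S,c1(40,312),(-.106,0,.092)),(D,cr(455,196),(-.108,0,.09)),(S,c1(114,303),(-.06,.03,.101)),(D,cr(484,140),(-.06,.03,.101))]
g=fit(L,[.54,-.26,.28])
print("pad",W(g,(-.047,.034,.09)),"mid",W(g,(-.047,.0095,.09)))
E
```

```text
cap [ 0.4376 -0.2854  0.0925] trigtip [ 0.472  -0.2407  0.0976] headcorner(1,72) [ 0.5206 -0.1915  0.1177]
base [array([ 0.6074, -0.1778,  0.008 ]), array([ 0.6376, -0.2787,  0.008 ]), array([ 0.5449, -0.3058,  0.008 ]), array([ 0.5111, -0.2105,  0.008 ]), array([ 0.5402, -0.3125,  0.008 ]), array([ 0.6331, -0.285 ,  0.008 ])]
caprays@.09 [ 0.4343 -0.2833  0.09  ] [ 0.4391 -0.2841  0.09  ]
(0.063, 0.072, 0.115) [0.8258 0.6763]
(0.001, 0.072, 0.117) [1.5226 1.2396]
(0.082, 0.067, 0.008) [ 0.1678 -1.2946]
(0.082, -0.043, 0.008) [-2.0907 -0.5462]
(-0.018, -0.043, 0.008) [-2.5245 -1.8945]
(0.001, 0.072, 0.117) [ 1.7352 -0.2626]
(-0.018, 0.067, 0.008) [-2.3757 -2.0715]
(-0.018, -0.043, 0.008) [-2.4531 -1.1506]
(0.082, -0.043, 0.008) [-0.6837 -0.8997]
(-0.106, 0, 0.092) [-0.1595  2.0054]
(-0.108, 0, 0.09) [0.2316 1.15  ]
(-0.06, 0.03, 0.101) [-0.9548  1.8567]
(-0.06, 0.03, 0.101) [ 2.963 -0.126]
POSE [ 0.5428 -0.2607  0.2587] 14.824272232206773
pad [ 0.4887 -0.2399  0.09  ] mid [ 0.4949 -0.2636  0.09  ]
```

```bash
python3 -m crank '[8.5,3.5,-1.33,0,0, 8.5,3.5,-1.33,0,0, 8.5,3.5,-1.33,0,0, 8.5,3.5,-1.33,0,0, 8.5,3.5,-1.33,0,0, 8.5,3.5,-1.33,0,0, 8.5,3.5,-1.33,0,0, 8.5,3.5,-1.33,0,0]' 30
python3 -m crank '[8.5,2.7,-1.02,0,0, 8.5,2.7,-1.02,0,0, 8.5,2.7,-1.02,0,0, 8.5,2.6,-1.0,0,0, 8.5,0,0,0,0.035, 8.5,0,0,0,0, 8.5,0,0,0,0, 8.5,0,0,0,0]'
python3 - <<'E'
from h import *
np.set_printoptions(precision=4,suppress=True)
s=env.observe();print(s["position"],s["tool_rot"])
p=optics.get_image("wrist");K=np.array(p["intrinsics"]);T=np.array(p["pose"]);print(K,T)
def pw(P):
    c=T[:3,:3].T@(np.array(P)-T[:3,3]);v=np.array([c[0],-c[1],-c[2]]);th=np.arctan2(np.hypot(v[0],v[1]),v[2]);n=v[:2]/np.hypot(*v[:2]);return n*th*K[0,0]+K[:2,2]
im=np.ascontiguousarray(cv2.resize(p["color"][:,:,::-1],(784,588),interpolation=cv2.INTER_CUBIC))
a=np.radians(16);c_,s_=np.cos(a),np.sin(a)
for q in[(-.110,.017,.107),(-.110,-.017,.107),(0,.015,.106),(0,-.015,.106),(-.061,.034,.101),(-.047,.034,.101),(.001,.072,.119),(.082,.067,.008)]:
    u=pw((.541+c_*q[0]-s_*q[1],-.259+s_*q[0]+c_*q[1],q[2]))*1.4;print(q,u)
    cv2.circle(im,tuple(int(v) for v in u),3,(0,0,255),1)
cv2.imwrite("pics/w1.png",im)
E
```

```text
time_s: 2.47
position: [0.4045, -0.3341, 0.2315]
tool_rot: [[0.951, 0.309, 0.0], [0.309, -0.951, -0.0], [0.0, 0.0, -1.0]]
ft_force: [0.1, 0.7, -0.1]
grip_width: 0.0847
gripper_force: 0.0
time_s: 3.13
position: [0.4921, -0.2643, 0.2313]
tool_rot: [[0.961, 0.275, -0.0], [0.275, -0.961, -0.0], [-0.0, -0.0, -1.0]]
ft_force: [-0.3, -1.1, 0.8]
grip_width: 0.0854
gripper_force: 0.0
[ 0.4921 -0.2643  0.2313] [[ 0.9614  0.2752 -0.0001]
 [ 0.2752 -0.9614 -0.    ]
 [-0.0001 -0.     -1.    ]]
[[325.1923   0.     280.0712]
 [  0.     325.1923 208.2601]
 [  0.       0.       1.    ]] [[ 0.2753  0.9242  0.2647  0.56  ]
 [-0.9613  0.2645  0.0766 -0.2438]
 [ 0.0008 -0.2756  0.9613  0.3717]
 [ 0.      0.      0.      1.    ]]
(-0.11, 0.017, 0.107) [380.0429 375.7139]
(-0.11, -0.017, 0.107) [432.5333 375.4803]
(0, 0.015, 0.106) [382.0831 202.8788]
(0, -0.015, 0.106) [433.5195 203.0884]
(-0.061, 0.034, 0.101) [352.3092 300.6341]
(-0.047, 0.034, 0.101) [351.7606 278.884 ]
(0.001, 0.072, 0.119) [280.829  204.8359]
(0.082, 0.067, 0.008) [318.753   92.2685]
```

View pics/w1.png

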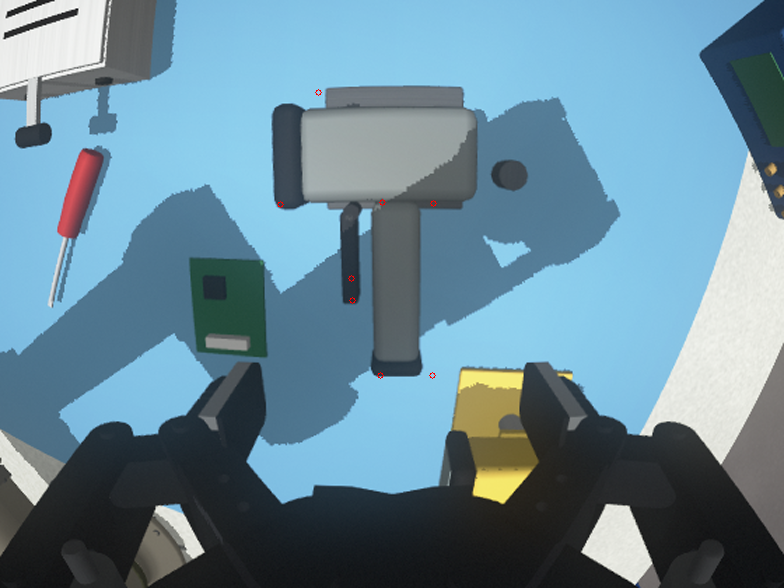

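The yellow one (pixels 470–570, 370–500) is the look-alike. The grey one (273–477, 87–375), free of yellow and lying beside the capacitor, is the scanner meant. It sits about 7 mm further along +y than I estimated.

```bash
python3 -m crank '[8.5,0.1,-0.7,0,0, 8.5,0,0,3.2,0, 8.5,0,0,3.2,0, 8.5,0,0,3.2,0, 8.5,0,0,3.2,0, 8.5,0,0,2.5,0, 8.5,0,0,1.0,0, 8.5,0,0,0,0]' 30
python3 -m crank '[3.0,0,0,0,0, 3.0,0,0,0,0, 3.0,0,0,0,0, 3.0,0,0,0,0, 3.0,0,0,0,0, 3.0,0,0,0,0, 3.0,0,0,0,0, 3.0,0,0,0,0]' 30
python3 - <<'E'
from h import *
p=optics.get_image("wrist")
cv2.imwrite("pics/w2.png",cv2.resize(p["color"][:,:,::-1],(784,588),interpolation=cv2.INTER_CUBIC))
E
```

```text
time_s: 3.85
position: [0.4905, -0.2563, 0.0666]
tool_rot: [[0.961, 0.275, -0.003], [0.275, -0.961, 0.003], [-0.002, -0.003, -1.0]]
ft_force: [0.1, 0.8, 1.6]
grip_width: 0.0854
gripper_force: 0.0
time_s: 4.52
position: [0.4927, -0.2597, 0.0706]
tool_rot: [[0.961, 0.276, 0.004], [0.276, -0.961, -0.007], [0.002, 0.008, -1.0]]
ft_force: [-0.8, -10.1, 5.0]
grip_width: 0.0426
gripper_force: 36.5
```

View pics/w2.png

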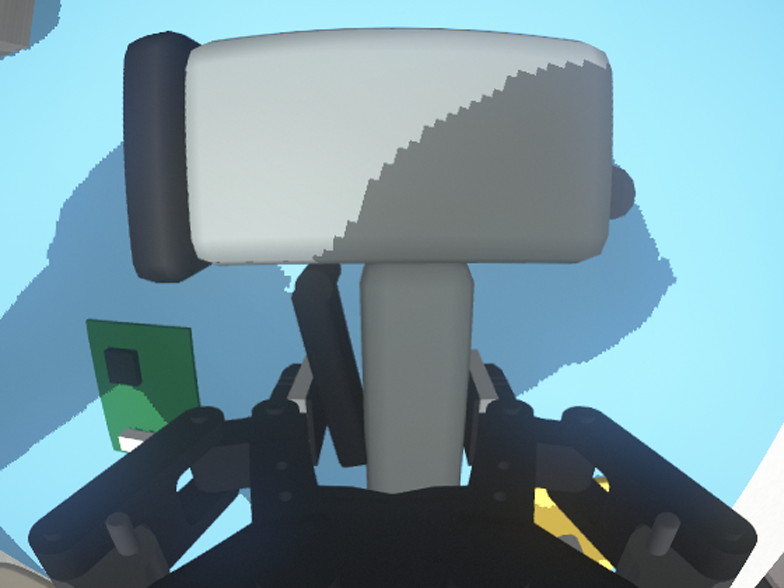

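The trigger (295–365, 265–468) is swung in with its free end at the grip (x≈365). A width of 42.6 mm fits the full stop with the pad's inner edge on the slanted face. I'll release now.

```bash
python3 -m crank '[8.5,0,0,0,0, 8.5,0,0,0,0, 8.5,0,0,0,0, 8.5,0,0,0,0, 8.5,0,0,-1.5,0, 8.5,0,0,-3.5,0, 8.5,0,0,-3.5,0, 8.5,0,0,-3.5,0]' 30
python3 - <<'E'
from h import *
s=env.observe();R=s["tool_rot"];f=np.load("fg.npy")[0]
a=f[2];print("fixture",f,np.degrees(a))
# cover grip world
g=np.array([f[0]-.135*np.cos(a),f[1]-.135*np.sin(a),.078]);print(s["position"],g,(R.T@(g-s["position"]))*100)
E
```

```text
time_s: 5.23
position: [0.4913, -0.2565, 0.1897]
tool_rot: [[0.961, 0.275, -0.001], [0.275, -0.961, 0.001], [-0.0, -0.001, -1.0]]
ft_force: [1.0, -0.0, 0.7]
grip_width: 0.0853
gripper_force: 0.0
fixture [0.65805087 0.08044826 0.24251946] 13.895341241193641
[ 0.49126252 -0.25646627  0.18973746] [0.52700151 0.04802813 0.078     ] [ 11.82389327 -28.27976053  11.19126792]
```

```bash
python3 -m crank '[8.5,1.48,-3.54,0,0, 8.5,1.48,-3.54,0,0, 8.5,1.48,-3.54,0,0, 8.5,1.48,-3.54,0,0, 8.5,1.48,-3.54,0,0, 8.5,1.48,-3.54,0,0, 8.5,1.48,-3.54,0,0, 8.5,1.46,-3.5,0,0.037]' 30
python3 -m crank '[8.5,0,0,0,0, 8.5,0,0,0,0, 8.5,0,0,0,0, 8.5,0,0,0,0, 8.5,0,0,0,0, 8.5,0,0,0,0, 8.5,0,0,0,0, 8.5,0,0,0,0]'
python3 - <<'E'
from h import *
np.set_printoptions(precision=4,suppress=True)
p=optics.get_image("wrist");K=np.array(p["intrinsics"]);T=np.array(p["pose"])
def pw(P):
    c=T[:3,:3].T@(np.array(P)-T[:3,3]);v=np.array([c[0],-c[1],-c[2]]);th=np.arctan2(np.hypot(v[0],v[1]),v[2]);n=v[:2]/np.hypot(*v[:2]);return n*th*K[0,0]+K[:2,2]
im=np.ascontiguousarray(cv2.resize(p["color"][:,:,::-1],(784,588),interpolation=cv2.INTER_CUBIC))
f=np.load("fg.npy")[0];c_,s_=np.cos(f[2]),np.sin(f[2])
A=.68
for q in[(-.135,.015,.078),(-.135,-.015,.078),(-.144,0,.078),(-.087,.073,.08),(-.087,-.073,.08),(.085,-.073,.08),(.085,.073,.08),(.085-.138*np.cos(A),.088,.078+.138*np.sin(A)),(.085,.088,.078)]:
    u=pw((f[0]+c_*q[0]-s_*q[1],f[1]+s_*q[0]+c_*q[1],q[2]))*1.4;print(np.round(q,3),u)
    cv2.circle(im,tuple(int(v) for v in u),3,(0,0,255),1)
cv2.imwrite("pics/w3.png",im)
S=optics.get_image("scene");print(S["color"].shape)
E
```

```text
time_s: 5.9
position: [0.5271, 0.0496, 0.1885]
tool_rot: [[0.971, 0.24, 0.0], [0.24, -0.971, 0.0], [0.0, -0.0, -1.0]]
ft_force: [-0.2, -0.4, -0.4]
grip_width: 0.0851
gripper_force: 0.0
time_s: 6.57
position: [0.5274, 0.0471, 0.1883]
tool_rot: [[0.971, 0.239, -0.0], [0.239, -0.971, 0.0], [-0.0, -0.0, -1.0]]
ft_force: [1.3, -0.4, 0.3]
grip_width: 0.085
gripper_force: 0.0
[-0.135  0.015  0.078] [365.6487 290.2837]
[-0.135 -0.015  0.078] [418.0148 290.202 ]
[-0.144  0.     0.078] [391.8558 305.2263]
[-0.087  0.073  0.08 ] [261.4952 209.0898]
[-0.087 -0.073  0.08 ] [521.9237 208.6838]
[ 0.085 -0.073  0.08 ] [516.9761 -73.0587]
[0.085 0.073 0.08 ] [265.6444 -72.6725]
[-0.022  0.088  0.165] [163.2452  70.9568]
[0.085 0.088 0.078] [242.2916 -67.6529]
(420, 560, 3)
```

View pics/w3.png

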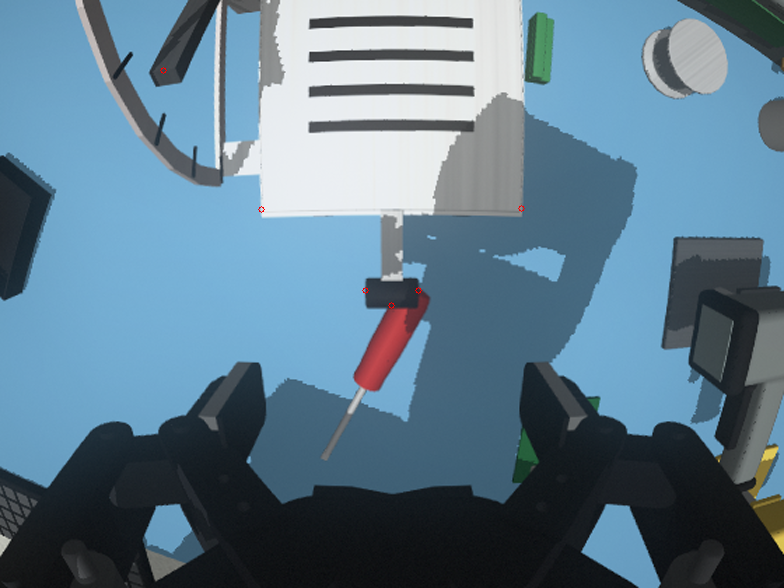

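```bash
python3 -m crank '[8.5,0,-0.1,2.5,0, 8.5,0,0,3.0,0, 8.5,0,0,3.0,0, 8.5,0,0,3.0,0, 8.5,0,0,1.3,0, 8.5,0,0,0.5,0, 8.5,0,0,0,0, 8.5,0,0,0,0]' 40
python3 -m crank '[2.0,0,0,0,0, 2.0,0,0,0,0, 2.0,0,0,0,0, 2.0,0,0,0,0, 2.0,0,0,0,0, 2.0,0,0,0,0, 2.0,0,0,0,0, 2.0,0,0,0,0]' 40
python3 - <<'E'
import numpy as np
r=.22;a=.68;N=14
t=np.linspace(0,a,N+1);x=r*(1-np.cos(t))*100;z=r*np.sin(t)*100
print(np.round(np.c_[np.diff(x),-np.diff(z)],2).tolist())
E
```

```text
time_s: 7.33
position: [0.5277, 0.0485, 0.0561]
tool_rot: [[0.971, 0.239, 0.001], [0.239, -0.971, -0.0], [0.001, 0.0, -1.0]]
ft_force: [-0.3, 0.1, 0.1]
grip_width: 0.085
gripper_force: 0.0
time_s: 8.0
position: [0.5275, 0.0476, 0.056]
tool_rot: [[0.971, 0.24, 0.001], [0.24, -0.971, -0.002], [0.001, 0.002, -1.0]]
ft_force: [-0.9, -5.3, 4.4]
grip_width: 0.0294
gripper_force: 41.6
[[0.03, -1.07], [0.08, -1.07], [0.13, -1.06], [0.18, -1.05], [0.23, -1.04], [0.28, -1.03], [0.33, -1.02], [0.38, -1.0], [0.43, -0.98], [0.48, -0.96], [0.52, -0.93], [0.57, -0.91], [0.61, -0.88], [0.65, -0.85]]
```

```bash
python3 -m crank '[2.0,0.03,0,-1.07,0, 2.0,0.08,0,-1.07,0, 2.0,0.13,0,-1.06,0, 2.0,0.18,0,-1.05,0, 2.0,0.23,0,-1.04,0, 2.0,0.28,0,-1.03,0, 2.0,0.33,0,-1.02,0, 2.0,0.38,0,-1.0,0]' 40
python3 -m crank '[2.0,0.43,0,-0.98,0, 2.0,0.48,0,-0.96,0, 2.0,0.52,0,-0.93,0, 2.0,0.57,0,-0.91,0, 2.0,0.61,0,-0.88,0, 2.0,0.65,0,-0.85,0, 2.0,0,0,0,0, 2.0,0,0,0,0]' 40
python3 - <<'E'
from h import *
for n,(r0,r1,c0,c1) in {"scene":(140,240,260,400),"side":(105,205,245,385)}.items():
    p=optics.get_image(n)["color"][:,:,::-1][r0:r1,c0:c1]
    cv2.imwrite(f"pics/l_{n}.png",cv2.resize(p,None,fx=5.6,fy=5.6,interpolation=cv2.INTER_CUBIC))
a=cv2.imread("pics/l_scene.png");b=cv2.imread("pics/l_side.png")
print(a.shape)
E
```

```text
time_s: 8.67
position: [0.5431, 0.0515, 0.139]
tool_rot: [[0.971, 0.239, -0.0], [0.239, -0.971, -0.002], [-0.001, 0.002, -1.0]]
ft_force: [2.6, -4.8, -5.1]
grip_width: 0.0294
gripper_force: 40.7
time_s: 9.33
position: [0.5745, 0.0594, 0.1936]
tool_rot: [[0.971, 0.239, -0.0], [0.239, -0.971, -0.002], [-0.001, 0.002, -1.0]]
ft_force: [-0.8, -5.4, -0.8]
grip_width: 0.0295
gripper_force: 41.0
(560, 784, 3)
```

View pics/l_scene.png

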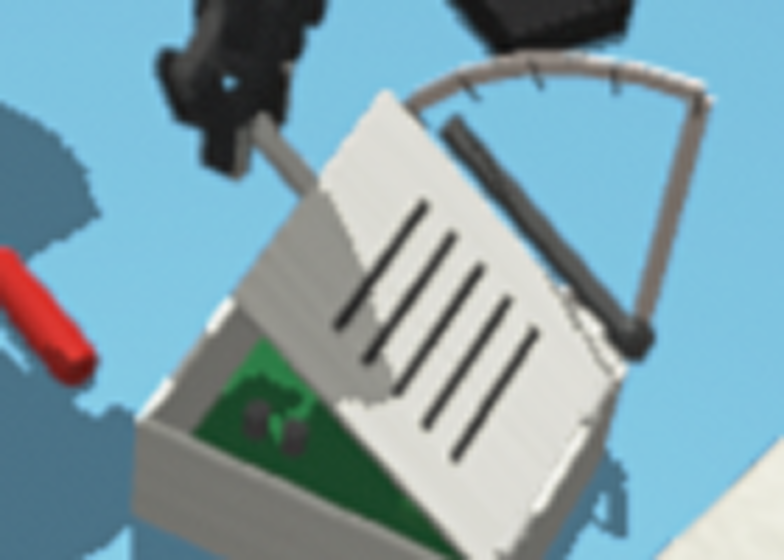

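View pics/l_side.png

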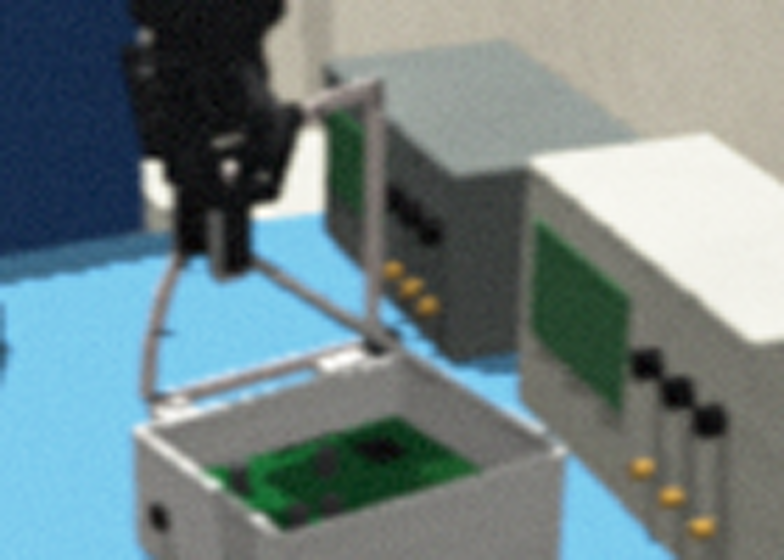

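```bash
cat > ptr.py <<'E'
from h import *
from scipy.optimize import minimize
np.set_printoptions(precision=4,suppress=True)
f=np.load("fg.npy")[0];c_,s_=np.cos(f[2]),np.sin(f[2])
W=lambda q:np.array([f[0]+c_*q[0]-s_*q[1],f[1]+s_*q[0]+c_*q[1],q[2]])
def pwf(p):
    K=np.array(p["intrinsics"]);T=np.array(p["pose"])
    def g(P):
        c=T[:3,:3].T@(np.array(P)-T[:3,3]);v=np.array([c[0],-c[1],-c[2]]);th=np.arctan2(np.hypot(v[0],v[1]),v[2]);n=v[:2]/np.hypot(*v[:2]);return n*th*K[0,0]+K[:2,2]
    return g
def box(A,r0=.03,r1=.138):
    return [W((.085-r*np.cos(A)-t*np.sin(A),y,.078+r*np.sin(A)-t*np.cos(A))) for r in(r0,r1) for y in(.082,.094) for t in(-.004,.004)]
if __name__=="__main__":
    s=optics.get_image("scene");w=optics.get_image("wrist")
    cv2.imwrite("pics/w4.png",cv2.resize(w["color"][:,:,::-1],(784,588),interpolation=cv2.INTER_CUBIC))
    U=6
    for nm,p,pr in(("scene",s,lambda P:proj(s,P)),("wrist",w,pwf(w))):
        b0=np.array([pr(P) for P in box(.68)]);print(nm,np.round(b0.min(0)),np.round(b0.max(0)))
        lo=(b0.min(0)-8).astype(int);lo=np.maximum(lo,0);hi=(b0.max(0)+9).astype(int)
        g=p["color"][lo[1]:hi[1],lo[0]:hi[0]].astype(float)
        if g.size==0: continue
        g=cv2.resize(g,None,fx=U,fy=U,interpolation=cv2.INTER_CUBIC);m=(g.max(2)<95).astype(np.uint8)
        def mask(A,d):
            q=(np.array([pr(P) for P in box(A)])+d+.5-lo)*U
            k=np.zeros_like(m);cv2.fillConvexPoly(k,cv2.convexHull(q.astype(np.float32)).round().astype(np.int32),1);return k
        best=[]
        for A in np.arange(.56,.80,.01):
            r=[(( (k:=mask(A,(dx,dy)))&m).sum()/k.sum() - (m&(1-k)).sum()/m.sum(),dx,dy) for dx in np.arange(-2.5,2.6,.5) for dy in np.arange(-2.5,2.6,.5)]
            v0=max(r,key=lambda t:t[0]);z=[t for t in r if t[1]==0 and t[2]==0][0]
            best.append((round(A,2),*np.round(v0,2),round(z[0],3)))
        print("A, free score,dx,dy, fixed score");[print(*b) for b in best]
E
python3 ptr.py
```

```text
scene [338. 161.] [368. 195.]
A, free score,dx,dy, fixed score
0.56 0.12 2.5 -1.5 -0.377
0.57 0.15 2.5 -1.0 -0.319
0.58 0.17 2.5 -1.0 -0.231
0.59 0.19 2.5 -0.5 -0.172
0.6 0.2 2.5 0.0 -0.098
0.61 0.21 2.0 -0.5 -0.041
0.62 0.21 1.5 -0.5 0.025
0.63 0.22 1.5 0.0 0.087
0.64 0.22 1.0 0.0 0.138
0.65 0.23 1.0 0.0 0.185
0.66 0.22 0.5 0.0 0.213
0.67 0.22 0.5 0.0 0.224
0.68 0.22 0.0 0.0 0.217
0.69 0.22 0.0 0.0 0.222
0.7 0.22 0.0 0.0 0.223
0.71 0.21 -0.5 0.0 0.2
0.72 0.22 -0.5 0.5 0.168
0.73 0.21 -1.0 0.5 0.115
0.74 0.2 -1.5 0.5 0.061
0.75 0.2 -1.5 1.0 -0.017
0.76 0.2 -2.0 0.5 -0.087
0.77 0.17 -2.0 0.5 -0.153
0.78 0.16 -2.5 0.5 -0.213
0.79 0.14 -2.5 1.0 -0.301
wrist [111.  18.] [172. 141.]
A, free score,dx,dy, fixed score
0.56 0.08 -2.5 -2.5 0.027
0.57 0.1 -2.5 -2.5 0.041
0.58 0.13 -2.5 -2.5 0.06
0.59 0.15 -2.5 -2.5 0.081
0.6 0.17 -2.0 -2.5 0.11
0.61 0.19 -1.0 -2.5 0.142
0.62 0.21 -0.5 -2.5 0.176
0.63 0.22 0.5 -2.5 0.206
0.64 0.23 1.0 -2.5 0.22
0.65 0.24 2.0 -2.5 0.227
0.66 0.25 1.0 -2.5 0.246
0.67 0.26 2.0 -2.5 0.249
0.68 0.27 2.5 -2.5 0.238
0.69 0.26 2.5 -2.0 0.187
0.7 0.25 2.5 0.0 0.092
0.71 0.24 2.5 2.5 -0.023
0.72 0.2 2.5 2.5 -0.138
0.73 0.14 2.5 2.5 -0.249
0.74 0.07 2.5 2.5 -0.329
0.75 -0.03 2.5 2.5 -0.404
0.76 -0.12 2.5 2.5 -0.466
0.77 -0.19 2.5 2.5 -0.519
0.78 -0.26 2.5 2.5 -0.585
0.79 -0.32 2.5 2.5 -0.649
```

View pics/w4.png

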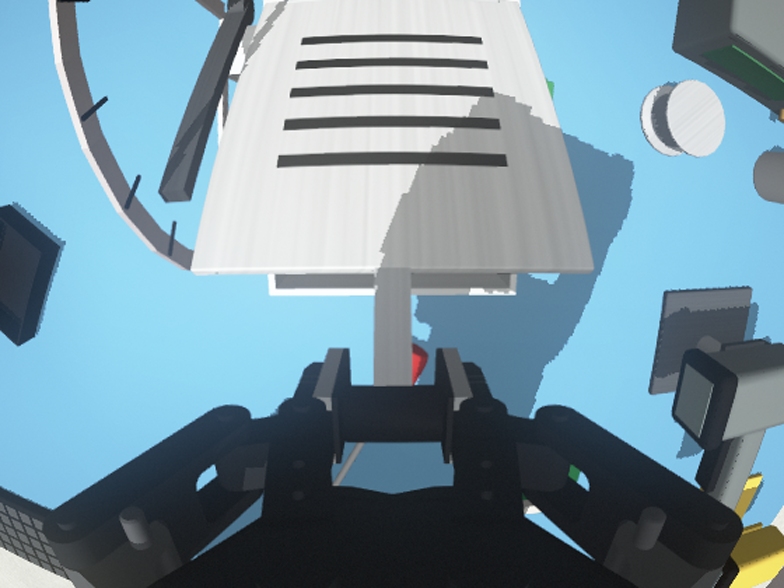

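```bash
python3 - <<'E'
from ptr import *
w=optics.get_image("wrist");g=pwf(w)
for A in(.64,.676,.71):
    pt=lambda r,y,t:np.round(g(W((.085-r*np.cos(A)-t*np.sin(A),y,.078+r*np.sin(A)-t*np.cos(A))))*1.4,1)
    print(A,"tip corners",[pt(.138,y,t).tolist() for y in(.094,.082) for t in(-.004,.004)],"plate",[pt(.172,y,0).tolist() for y in(.073,-.073)])
s=env.observe();print(s["position"],s["ft_force"],s["qvel"],s["time_s"])
E
```

```text
0.64 tip corners [[160.9, 194.6], [168.7, 204.6], [186.5, 192.7], [193.7, 203.0]] plate [[195.3, 275.2], [590.8, 274.6]]
0.676 tip corners [[156.0, 187.6], [163.8, 198.6], [182.0, 185.4], [189.2, 196.8]] plate [[188.8, 268.2], [597.3, 267.7]]
0.71 tip corners [[151.3, 180.4], [159.2, 192.4], [177.7, 178.0], [185.0, 190.3]] plate [[182.5, 260.7], [603.7, 260.2]]
[0.5742 0.0593 0.1933] [ 0.6605 -5.6379 -0.8549] [-0.0498  0.059   0.0067 -0.0407 -0.0116  0.0248] 9.5833
```

The cover's edge (190–593, row 271) and the pointer tip (about 159–189, rows 192–201) both read about 0.66 rad in the same picture. They are in line to within about 0.01 rad and the arm is still, so I'm handing in.

```bash
python3 -c "
from rig import env
print(env.close_job())"
```

```text
the job is handed in; nothing more can be done
None
```

I squeezed the trigger fully in and released it (I took no close-up afterwards to check it sprang back), then lifted the cover in line with the pointer, to within about 0.01 rad at roughly 0.67 rad, and handed in while still holding it by the handle.

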